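# Run the dust extractor's filter shaker

## Task

Run the dust extractor's filter shaker by pressing with the closed fingertips: first tip the black rocker on the white power strip fully over to its white-marked end, then push the yellow button of the control box fully in (it stays in), then press the green button fully down and keep it there. The program finishes while still holding the green button down. Keep to this order, leave the red stop button alone, and do not pick up or shift the glue bottle, screwdriver, screw box or wood offcut.

Things in the scene. Friction and masses are not known exactly. Their poses are not given: they have to be found in the camera images.
- panel: the extractor's control box, fixed to the bench: grey with an aluminium top, 120 (x) x 260 (y) x 55 mm high, flat top. Origin: centre of its underside. Three buttons stand on its top in a row along its y axis, 75 mm apart, the middle one at its centre; which colour is in which place varies.
- strip: white bench power strip, fixed to the bench, 85 (x) x 260 (y) x 50 mm high, origin at the centre of its underside. Two sockets on its top towards -y; the rocker lies on top towards +y, its pivot 73 mm from the origin. Strip and control box may change sides.
- rocker (a joint): angle of the rocker: 0 = off (its white-marked end stands up), 0.34 rad = fully on (white-marked end down). Level at 0.17. It tips about the strip's x axis and stays where it is left; about 2 N on the point rocker_on moves it (about 4 N where a wide finger bears nearer the pivot).
- rocker_on (a point): where to press the rocker: a point on the top face of the black rocker (64 mm long along the strip's y, 34 mm wide), 22 mm from its pivot towards the white-marked end (the +y end of the strip). It moves with the rocker: 65 mm above the bench when off, 57 mm when on, sinking about 7.5 mm. The rocker stands clear of the strip's 50 mm high top all the way.
- yellow (a joint): how far the yellow button is pushed in: 0 = out, 0.010 m = fully in. No spring: it takes about 3 N to push and stays where it is left.
- yellow_top (a point): round yellow push button, cap 36 mm across, in a 52 mm black collar 12 mm high. This point is the middle of the top of the cap and moves with it. 81 mm above the bench when out, 71 mm when in.
- green (a joint): how far the green button is pressed: 0 = up, 0.008 m = fully down. A spring pushes it back: about 1.5 N at first, 4.5 N fully down.
- green_top (a point): round green push button, cap 36 mm across, in a 52 mm black collar 12 mm high. This point is the middle of the top of the cap and moves with it. 79 mm above the bench when up, 71 mm when down.
- red (a joint): how far the red stop button is pressed: 0 = up, 0.008 m = fully down. It must be left alone. Sprung like the green one.
- red_top (a point): round red push button, cap 36 mm across, in a 52 mm black collar 12 mm high. This point is the middle of the top of the cap and moves with it. 79 mm above the bench when up.
- glue: loose white glue bottle with orange cap standing upright, 42 mm across, 110 mm high, origin at the centre of its underside, in the gap between control box and strip. Leave it alone.
- driver: loose screwdriver with red handle, 170 mm long, along its x axis (handle to -x), lying on the bench beyond the control box. Leave it alone.
- screws: loose brown cardboard box of screws with a white label, 45 (x) x 70 (y) x 40 mm high, origin at the centre of its underside, beyond the strip. Leave it alone.
- offcut: loose offcut of pale wood, 35 (x) x 110 (y) x 22 mm high, origin at the centre of its underside, beyond the strip. Leave it alone.

How it is judged:
By the outcome, as a careful person would: the job done as asked, in the order asked, and still so for the second after the job is handed in, while the arm keeps its last pose, push and grip.
It also fails if it takes over 58 s, if anything falls off the work surface, if the arm or the gripper's body presses on something with over 40 N, if the wrist force passes 120 N, or if a joint passes its speed limit or range.

## Robot

A 6-joint arm with a two-finger parallel gripper is mounted at the origin on the work surface. World frame = base frame: x ahead of the robot, y to its left, z up, the work surface at z = 0. Lengths are in m, angles in rad, forces in N, time in s.
With the tool pointing down it reaches from about 0.25 to 0.775 m from the base axis. Payload 4 kg.
Tool frame: the origin (TCP) lies on the centre line of the jaws, within the pads' length; the fingertips stand 14 mm ahead of it and the grasp point (between the pads) lies 5 mm behind it (robot.tcp_to_tips is the distance from the TCP to the fingertips, in m); z points along the fingers, y is the line along which they close (so a half turn about z gives the same grasp; the last joint's range is limited). The gripper opens to 94 mm and grips with 3 to 60 N. Pads are 16 mm wide; open, the fingers measure 119 mm over their backs; the gripper's body (75 mm by 177 mm) begins 78 mm behind the grasp point.
Start: joints at [-0.103, 0.087, 1.371, -0, 1.684, -0.103], TCP at [0.55, -0, 0.22] pointing down, gripper open.
Joint ranges: [-3.1, 3.1], [-0.76, 2.03], [0.27, 2.55], [-1.08, 4.22], [0.17, 2.65], [-2.57, 2.57]. Speed limits (rad/s): [2.79, 2.79, 3.14, 3.14, 3.14, 3.14].

## Interface

Orientations are given as [roll, pitch, yaw] about the fixed x, y, z axes, in that order (R = Rz(yaw) Ry(pitch) Rx(roll)).
In Python, from bench import robot gives the robot as it stands.
- The arm moves only by the tool carry_out, never from a script. Its argument "increments" is a list of rows, each a list of 3 entries, a list of its own where there are three numbers: the closure in counts, from 0 (fully open) to 255 (shut), then the shift along the tool's x, y, z in mm, then the turn about the tool's z in degrees. In form: [[fingers, [dx, dy, dz], twist], ...]. A call has 1 to 8 rows; each row shifts and turns the commanded pose from where the row before left it, along the tool's axes as they then stand; what a row does not reach is not made up. A row lasts 1/10 s, in which the tool goes at most 50 mm and 8.59 degrees, less where a joint would pass 70% of its speed; a pose out of reach is approached as far as the arm can. A call with a gripper value outside its range is refused whole. The fingers move at their own pace and stop on an object; the grip force is fixed at half the most. Time passes only in rows, so rows that do not move let the fingers close. It gives the time, the measured TCP pose, the force, the opening and the grip force at its end, in the units of the state.
- robot.get_obs(): the state, without advancing time (a new reading comes with each control period).
- robot.snapshot(name): name is "scene" or "side" or "wrist"; returns the picture (420x560x3 uint8, blue, green, red); there is no depth.
- robot.get_calibration(name): a dict with "vfov" (degrees; the focal length in pixels is half the picture's height over the tangent of half this angle, whatever the lens; pixels are square), "cx", "cy" (the principal point, pixels), "T" (4x4, takes a point from camera to world coordinates). Camera axes: x right, y down, z forward; pixel columns grow to the right and rows downward; lengths in m; the calibration is good to about 2 mm. A picture is of the moment at which its call begins: read the wrist's pose just before it. get_calibration takes no time and is no camera call; for the wrist camera it gives the pose at the moment of the call.
- robot.close_job(): hands the job in; it is judged then, once.
The state is a dict: "time": time; "joint_positions": joint angles; "qvel": joint speeds; "joint_torque": joint torques, N m; "tool_pos": TCP position; "ee_rot": TCP orientation; "wrist_force": force on the tool from outside, world axes, zero at the start; "wrist_torque": the same for the moment, N m; "width": finger opening in m; "finger_force": force on a finger pad.
Only numpy, scipy, OpenCV 4.12 (cv2) and the standard library are available. Lean on these libraries where they do the work, as an engineer would, in place of code of your own. Each camera call takes 0.05 s, during which the arm holds its last target. There are 200 camera calls.

## Working session

There is one attempt and no reset: what is moved stays moved. The work goes in short steps, Python scripts to look and compute and a tool call to move; the robot and the scene stay as the last step left them, time stands still between calls to the robot, and variables do not carry over. Pictures are saved under pics/ and viewed, at most 10 in all, crops included, and the job is handed in when it is done.

Besides the shell and the picture viewer there is one more tool, called after "Call:" by a JSON object that holds its "name" and its "arguments", one argument or row to a line. carry_out: Moves the arm, as the interface text tells. Its arguments: {"type":"object","properties":{"increments":{"type":"array","items":{"type":"array"}}},"required":["increments"]}

```bash
mkdir -p pics; cat > h.py <<'E'
import numpy as np, cv2
from bench import robot
def ray(name,u,v,z,c=None):
    c=c or robot.get_calibration(name); T=np.array(c["T"])
    f=210/np.tan(np.radians(c["vfov"])/2)
    d=T[:3,:3]@np.array([(u-c["cx"])/f,(v-c["cy"])/f,1]); o=T[:3,3]
    return o+d*(z-o[2])/d[2]
E
python3 - <<'E'
from h import *
for n in("scene","side"):
    im=robot.snapshot(n); cv2.imwrite(f"pics/{n}0.png",im)
    print(robot.get_calibration(n))
o=robot.get_obs();print(o["time"],o["tool_pos"],o["ee_rot"],robot.tcp_to_tips)
E
```

```text
{'vfov': 53.21449972873009, 'cx': 281.21053105166044, 'cy': 212.2201165749976, 'T': array([[ 0.85652038,  0.29933178, -0.4204442 ,  0.93159905],
       [ 0.51611058, -0.49415507,  0.69960035, -0.56967163],
       [ 0.00164799, -0.81621765, -0.57774218,  0.56222327],
       [ 0.        ,  0.        ,  0.        ,  1.        ]])}
{'vfov': 50.82808153555155, 'cx': 276.98966702325146, 'cy': 200.52936438222514, 'T': array([[ 0.98469615, -0.10232947,  0.14107504,  0.45888455],
       [-0.17359864, -0.64741363,  0.74210451, -0.70688993],
       [ 0.01539474, -0.75523789, -0.65526996,  0.7257938 ],
       [ 0.        ,  0.        ,  0.        ,  1.        ]])}
0.1 [5.49542591e-01 1.89734315e-05 2.18440241e-01] [-3.13966179e+00 -1.92522542e-04  1.57075704e+00] 0.014
```

View pics/scene0.png

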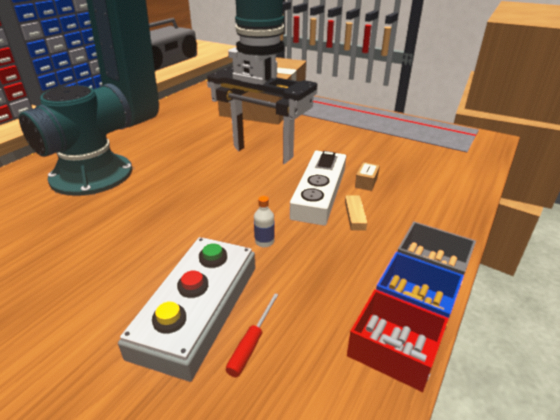

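View pics/side0.png

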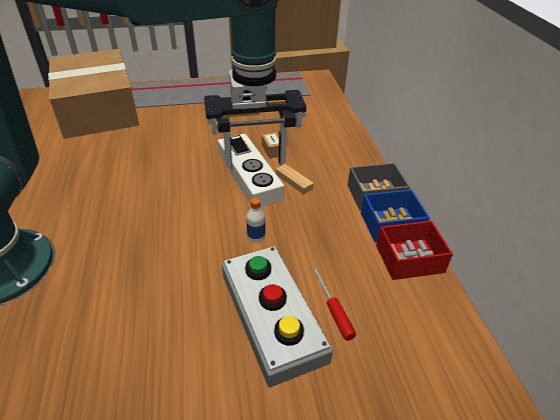

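Scene view: yellow about (168,314), red (192,283), green (212,252), rocker (327,159). Side view: green (258,264), red (272,294), yellow (289,326), rocker (240,146). The white mark isn't clearly visible yet.

```bash
python3 - <<'E'
from h import *
P={"scene":dict(y=(168,312),r=(192,281),g=(212,250),k=(327,159)),"side":dict(y=(289,326),r=(272,294),g=(258,265),k=(240,146))}
H=dict(y=.081,r=.079,g=.079,k=.061)
for n,d in P.items():
    for k,(u,v) in d.items():
        print(n,k,ray(n,u,v,H[k]).round(4))
for n,pts in {"scene":[(204,238),(254,246),(188,354),(125,345)],"side":[(223,263),(271,248),(330,350),(265,370)]}.items():
    print(n,[ray(n,*p,.055)[:2].round(3) for p in pts])
for n,b in(("scene",(270,130,110,110)),("side",(200,110,110,110))):
    im=cv2.imread(f"pics/{n}0.png");x,y,w,h=b
    cv2.imwrite(f"pics/{n}c.png",cv2.resize(im[y:y+h,x:x+w],None,fx=5,fy=5,interpolation=2))
a,b=[cv2.imread(f"pics/{n}c.png") for n in("scene","side")]
cv2.imwrite("pics/cc.png",cv2.resize(np.hstack([a,b]),(800,400)))
E
```

```text
scene y [ 0.57   -0.2939  0.081 ]
scene r [ 0.5559 -0.2244  0.079 ]
scene g [ 0.5349 -0.147   0.079 ]
scene k [0.5457 0.2962 0.061 ]
side y [ 0.5618 -0.2962  0.081 ]
side r [ 0.5448 -0.2251  0.079 ]
side g [ 0.5297 -0.1538  0.079 ]
side k [0.543  0.2802 0.061 ]
scene [array([ 0.48 , -0.106]), array([ 0.575, -0.076]), array([ 0.629, -0.322]), array([ 0.541, -0.357])]
side [array([ 0.464, -0.117]), array([ 0.565, -0.092]), array([ 0.625, -0.336]), array([ 0.512, -0.353])]
```

View pics/cc.png

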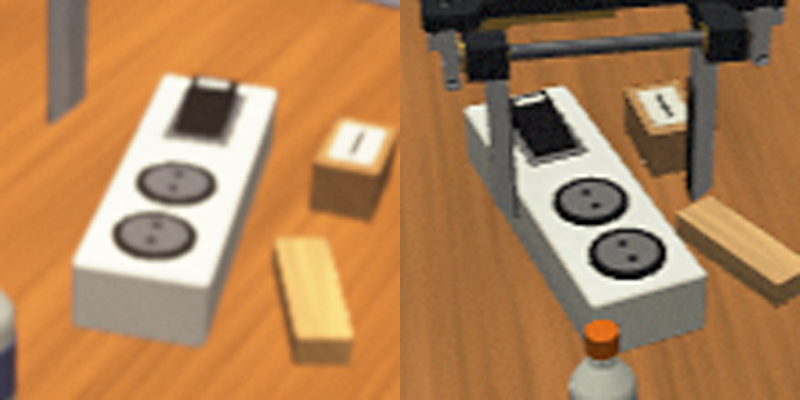

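The white-marked end is the far (+y) end. The two views disagree by about 1 cm, so I'll measure from the wrist camera close by.

Call:
{"name": "carry_out", "arguments": {
  "increments": [
    [255,[40,0,0],0],
    [255,[40,0,0],0],
    [255,[40,0,0],0],
    [255,[40,0,0],0],
    [255,[40,0,0],0],
    [255,[0,0,0],0],
    [255,[0,0,0],0]
  ]
}}

```text
time: 0.8
tool_pos: [0.5496, 0.2005, 0.2187]
ee_rot: [-3.14, 0.001, 1.573]
wrist_force: [-0.5, -0.3, 0.2]
width: 0.0413
finger_force: 0.0
```

```bash
python3 - <<'E'
from h import *
c=robot.get_calibration("wrist"); im=robot.snapshot("wrist"); cv2.imwrite("pics/w1.png",im)
import pickle; pickle.dump(c,open("w1.pkl","wb"))
print(c); o=robot.get_obs(); print(o["tool_pos"],o["ee_rot"],o["width"])
E
```

```text
{'vfov': 63.611635626485906, 'cx': 279.04865856113616, 'cy': 207.90704279354145, 'T': array([[ 9.99998266e-01,  1.85513992e-03, -1.61707094e-04,
         5.48833555e-01],
       [ 1.73054389e-03, -9.57869914e-01, -2.87197203e-01,
         2.85395847e-01],
       [-6.87685357e-04,  2.87196426e-01, -9.57871463e-01,
         3.84478001e-01],
       [ 0.00000000e+00,  0.00000000e+00,  0.00000000e+00,
         1.00000000e+00]])}
[0.54979174 0.19960975 0.21889381] [-3.14061520e+00  1.02721478e-03  1.57107868e+00] 0.03747365063803662
```

View pics/w1.png

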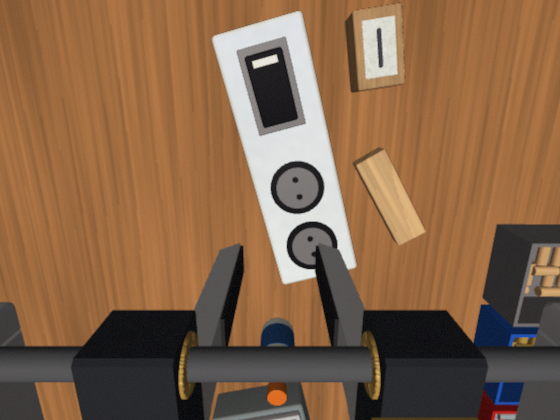

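Wrist view: strip corners about (213,38), (300,12), (355,267), (285,283). The rocker runs from its white-marked end (264,58) to its lower end (282,126), with its bezel corners at (238,50), (285,38), (305,122), (260,135). The sockets are at (297,187) and (312,245).

```bash
python3 - <<'E'
from h import *; import pickle
c=pickle.load(open("w1.pkl","rb"))
C=[ray("wrist",*p,.05,c)[:2] for p in [(213,38),(300,12),(355,267),(285,283)]]
print(np.round(C,4),[round(float(np.linalg.norm(C[i]-C[(i+1)%4])),4) for i in range(4)])
m=np.mean(C,0); d=(C[0]+C[1]-C[2]-C[3]); d/=np.linalg.norm(d); n=np.array([d[1],-d[0]])
print("m",m,d,np.degrees(np.arctan2(d[1],d[0])))
piv=m+.073*d; print("piv",piv,"on",piv+.022*d)
for p in [(238,50),(285,38),(305,122),(260,135)]:
    q=ray("wrist",*p,.051,c)[:2]; print("bezel",((q-m)@d).round(4),((q-m)@n).round(4))
for p in [(264,61),(297,187),(312,245)]:
    q=ray("wrist",*p,.067 if p[1]<100 else .05,c)[:2]; print(((q-m)@d).round(4),((q-m)@n).round(4))
E
```

```text
[[0.4893 0.344 ]
 [0.5669 0.3649]
 [0.6315 0.1182]
 [0.5555 0.0985]] [0.0803, 0.255, 0.0785, 0.2543]
m [0.56079871 0.23138854] [-0.2569361   0.96642839] 104.88833868149274
piv [0.54204237 0.30193781] on [0.53638978 0.32319924]
bezel 0.1119 -0.0213
bezel 0.1106 0.0222
bezel 0.0352 0.0224
bezel 0.0344 -0.0225
0.0951 -0.0009
-0.0249 -0.0003
-0.0905 -0.0001
```

Call:
{"name": "carry_out", "arguments": {
  "increments": [
    [255,[42,-5,0],0],
    [255,[42,-5,0],0],
    [255,[41,-4,0],0],
    [255,[0,0,30],-7.5],
    [255,[0,0,35],-7.5],
    [255,[0,0,35],0],
    [255,[0,0,22],0],
    [255,[0,0,0],0]
  ]
}}

```text
time: 1.65
tool_pos: [0.534, 0.3219, 0.0926]
ee_rot: [-3.132, 0.002, 1.83]
wrist_force: [-0.6, 0.1, -0.7]
width: 0.0006
finger_force: 0.0
```

```bash
python3 - <<'E'
from h import *
o=robot.get_obs(); print(o["tool_pos"],o["ee_rot"],o["width"],o["wrist_force"],o["time"])
cv2.imwrite("pics/w2.png",robot.snapshot("wrist"))
E
```

```text
[0.53395512 0.3219038  0.0925679 ] [-3.13238830e+00  2.35481952e-03  1.83024982e+00] 0.0006274708370255764 [-0.60153531  0.06500088 -0.71948109] 1.65
```

View pics/w2.png

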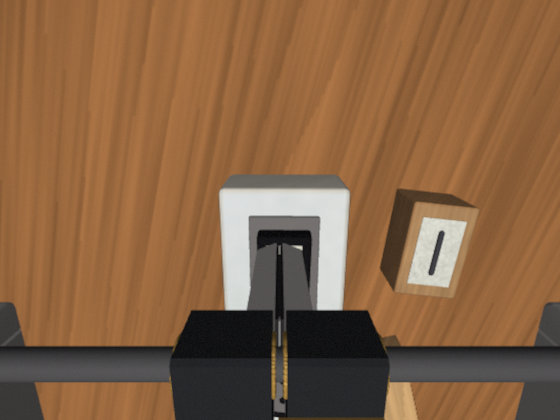

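The closed tips are over the rocker's marked end at (280,248). Rocker and strip are aligned with the tool. Next I press down.

Call:
{"name": "carry_out", "arguments": {
  "increments": [
    [255,[2,2,6],0],
    [255,[0,0,6],0],
    [255,[0,0,4],0],
    [255,[0,0,4],0],
    [255,[0,0,4],0],
    [255,[0,0,0],0],
    [255,[0,0,0],0]
  ]
}}

```text
time: 2.4
tool_pos: [0.5376, 0.3277, 0.0739]
ee_rot: [3.141, -0.0, 1.833]
wrist_force: [0.6, 2.5, 2.2]
width: 0.0002
finger_force: 1.0
```

Call:
{"name": "carry_out", "arguments": {
  "increments": [
    [255,[-1,0,2],0],
    [255,[0,0,2],0],
    [255,[0,0,0],0],
    [255,[0,0,0],0],
    [255,[0,0,0],0]
  ]
}}

```text
time: 2.9
tool_pos: [0.5378, 0.328, 0.0717]
ee_rot: [3.139, -0.003, 1.833]
wrist_force: [-2.9, 3.8, 8.0]
width: 0.0006
finger_force: 4.4
```

Call:
{"name": "carry_out", "arguments": {
  "increments": [
    [255,[0,0,2],0],
    [255,[0,0,0],0],
    [255,[0,0,0],0],
    [255,[0,0,0],0]
  ]
}}

```text
time: 3.3
tool_pos: [0.5378, 0.3281, 0.0715]
ee_rot: [3.138, -0.003, 1.833]
wrist_force: [-5.5, 2.5, 13.9]
width: 0.0007
finger_force: 7.2
```

The rocker is on its stop: force rose by 6 N with almost no motion. I'll rise and go over the control box.

Call:
{"name": "carry_out", "arguments": {
  "increments": [
    [255,[0,0,-40],0],
    [255,[0,0,-40],0],
    [255,[0,0,-40],7.5],
    [255,[0,0,-40],7.5],
    [255,[-45,2,0],0],
    [255,[-45,2,0],0],
    [255,[-45,2,0],0],
    [255,[-45,2,0],0]
  ]
}}

```text
time: 4.1
tool_pos: [0.5451, 0.1439, 0.2266]
ee_rot: [-3.14, 0.002, 1.571]
wrist_force: [0.3, -0.3, -1.1]
width: 0.0007
finger_force: 0.0
```

Call:
{"name": "carry_out", "arguments": {
  "increments": [
    [255,[-45,2,0],0],
    [255,[-45,2,0],0],
    [255,[-45,0,0],0],
    [255,[-45,0,0],0],
    [255,[-45,0,0],0],
    [255,[-45,0,0],0],
    [255,[-45,0,0],0],
    [255,[-45,0,0],0]
  ]
}}

```text
time: 4.9
tool_pos: [0.5485, -0.216, 0.2265]
ee_rot: [-3.139, 0.001, 1.57]
wrist_force: [-0.1, 0.6, 0.2]
width: 0.0003
finger_force: 0.0
```

Call:
{"name": "carry_out", "arguments": {
  "increments": [
    [255,[-30,0,0],0],
    [255,[0,0,0],0],
    [255,[0,0,0],0],
    [255,[0,0,0],0]
  ]
}}

```text
time: 5.3
tool_pos: [0.5495, -0.2426, 0.2271]
ee_rot: [-3.141, -0.001, 1.572]
wrist_force: [-0.1, -0.4, -0.9]
width: 0.0009
finger_force: 0.0
```

```bash
python3 - <<'E'
from h import *
c=robot.get_calibration("wrist"); im=robot.snapshot("wrist"); cv2.imwrite("pics/w3.png",im)
cv2.imwrite("pics/s3.png",cv2.resize(robot.snapshot("scene")[130:240,270:380],None,fx=4,fy=4))
import pickle; pickle.dump(c,open("w3.pkl","wb"))
o=robot.get_obs(); print(o["tool_pos"],o["ee_rot"],o["wrist_force"])
E
```

```text
[ 0.54975424 -0.24217977  0.22760428] [-3.14149435e+00 -5.47608823e-05  1.57261257e+00] [0.12945444 0.08036726 0.58753333]
```

View pics/w3.png

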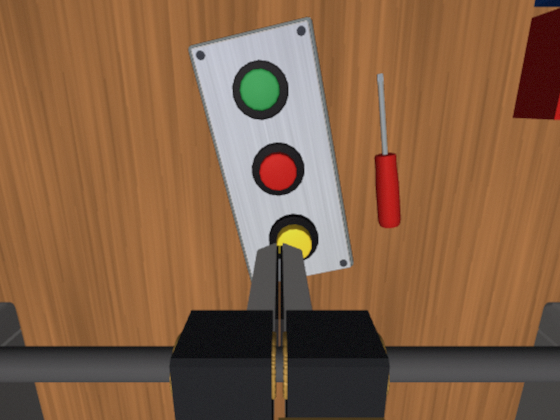

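View pics/s3.png

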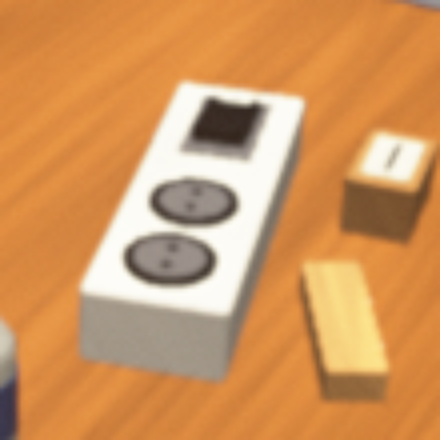

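The wrist view shows green at (260,90), red at (278,172) and yellow at (294,243), partly hidden. Panel corners are (190,47), (309,18) and (352,267). The scene crop shows the rocker tipped over, with its marked end down.

```bash
python3 - <<'E'
from h import *; import pickle
c=pickle.load(open("w3.pkl","rb"))
g=ray("wrist",260,90,.079,c);r=ray("wrist",278,172,.079,c);y=ray("wrist",294,243,.081,c)
gc=ray("wrist",260.5,90,.067,c);rc=ray("wrist",277.5,169,.067,c);yc=ray("wrist",294,238,.067,c)
for a in(g,r,y,gc,rc,yc):print(a.round(4))
print([np.linalg.norm((a-b)[:2]).round(4) for a,b in((g,r),(r,y),(gc,rc),(rc,yc))])
C=[ray("wrist",*p,.055,c)[:2] for p in[(190,47),(309,18),(352,267)]]
print(np.round(C,4),"centre",(C[0]+C[2])/2,np.linalg.norm(C[0]-C[1]),np.linalg.norm(C[2]-C[1]),np.degrees(np.arctan2(*(C[1]-C[2])[::-1])))
E
```

```text
[ 0.5319 -0.1437  0.079 ]
[ 0.5477 -0.2164  0.079 ]
[ 0.5635 -0.2873  0.081 ]
[ 0.5317 -0.1432  0.067 ]
[ 0.5472 -0.2157  0.067 ]
[ 0.5641 -0.2876  0.067 ]
[np.float64(0.0744), np.float64(0.0726), np.float64(0.0742), np.float64(0.0738)]
[[ 0.4673 -0.1056]
 [ 0.5753 -0.0819]
 [ 0.6289 -0.3264]] centre [ 0.54810674 -0.21601302] 0.11055259126397311 0.25037776690202723 102.35937104058279
```

Call:
{"name": "carry_out", "arguments": {
  "increments": [
    [255,[-23,7,0],0],
    [255,[-23,7,20],0],
    [255,[0,0,35],0],
    [255,[0,0,35],0],
    [255,[0,0,30],0],
    [255,[0,0,0],0],
    [255,[0,0,0],0]
  ]
}}

```text
time: 6.1
tool_pos: [0.5639, -0.2886, 0.1079]
ee_rot: [-3.141, -0.0, 1.572]
wrist_force: [-0.1, -0.1, -0.5]
width: 0.0003
finger_force: 0.0
```

```bash
python3 - <<'E'
from h import *
a=robot.snapshot("side")[220:390,200:350]; b=robot.snapshot("scene")[220:390,110:260]
cv2.imwrite("pics/y.png",cv2.resize(np.hstack([a,b]),None,fx=2.6,fy=2.6))
print(robot.get_obs()["tool_pos"])
E
```

```text
[ 0.56516864 -0.28973933  0.11045491]
```

View pics/y.png

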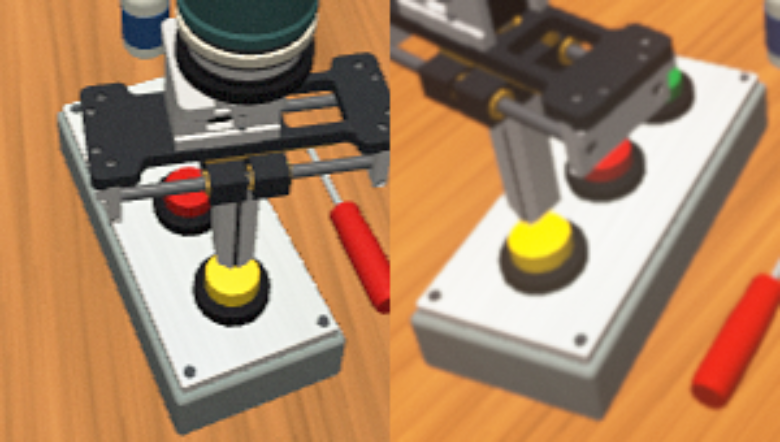

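Both views show the tips above the yellow cap, at (232,262) in the left half and (540,215) in the right. Red is untouched. Next I press yellow.

Call:
{"name": "carry_out", "arguments": {
  "increments": [
    [255,[0,0,10],0],
    [255,[0,0,6],0],
    [255,[0,0,5],0],
    [255,[0,0,4],0],
    [255,[0,0,3],0],
    [255,[0,0,0],0],
    [255,[0,0,0],0],
    [255,[0,0,0],0]
  ]
}}

```text
time: 7.0
tool_pos: [0.5648, -0.2901, 0.0849]
ee_rot: [3.137, 0.003, 1.571]
wrist_force: [-2.9, 2.5, 17.1]
width: 0.0003
finger_force: 8.4
```

Yellow is fully in: the tips are at 71 mm with 17 N. I'll lift and go over to green.

Call:
{"name": "carry_out", "arguments": {
  "increments": [
    [255,[0,0,-40],0],
    [255,[0,0,-40],0],
    [255,[40,-9,0],0],
    [255,[40,-9,0],0],
    [255,[40,-9,0],0],
    [255,[25,-5,0],0],
    [255,[0,0,0],0],
    [255,[0,0,0],0]
  ]
}}

```text
time: 7.8
tool_pos: [0.5314, -0.1445, 0.1592]
ee_rot: [-3.141, 0.001, 1.572]
wrist_force: [0.1, 0.7, 0.3]
width: 0.0005
finger_force: 0.0
```

Call:
{"name": "carry_out", "arguments": {
  "increments": [
    [255,[0,0,30],0],
    [255,[0,0,24],0],
    [255,[0,0,0],0],
    [255,[0,0,0],0]
  ]
}}

```text
time: 8.2
tool_pos: [0.5316, -0.1456, 0.1051]
ee_rot: [-3.14, -0.0, 1.569]
wrist_force: [0.1, 0.1, -0.1]
width: 0.0004
finger_force: 0.0
```

```bash
python3 - <<'E'
from h import *
a=robot.snapshot("side")[220:390,200:350]; b=robot.snapshot("scene")[220:390,110:260]
cv2.imwrite("pics/g.png",cv2.resize(np.hstack([a,b]),None,fx=2.6,fy=2.6))
print(robot.get_obs()["tool_pos"])
E
```

```text
[ 0.5326915  -0.14563047  0.10702746]
```

View pics/g.png

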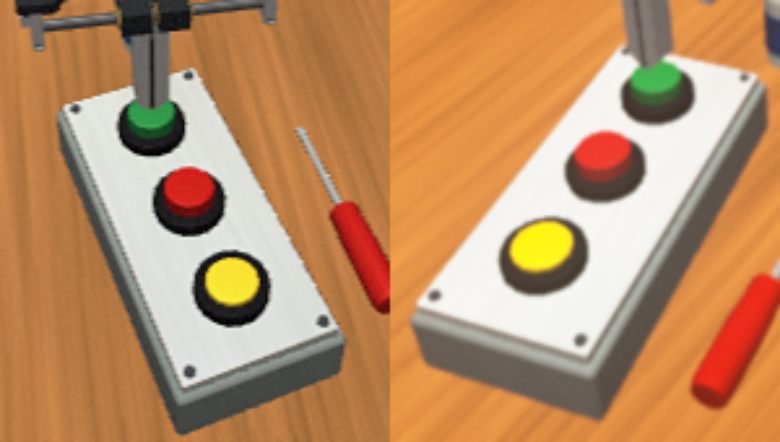

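Yellow sits flush in its collar. The tips stand above the green cap, at (150,105) in the left half and (652,65) in the right. Next I press green and hold it.

Call:
{"name": "carry_out", "arguments": {
  "increments": [
    [255,[0,0,10],0],
    [255,[0,0,5],0],
    [255,[0,0,5],0],
    [255,[0,0,4],0],
    [255,[0,0,3],0],
    [255,[0,0,0],0],
    [255,[0,0,0],0],
    [255,[0,0,0],0]
  ]
}}

```text
time: 9.1
tool_pos: [0.5325, -0.145, 0.0849]
ee_rot: [3.138, 0.002, 1.571]
wrist_force: [-8.2, 2.0, 24.0]
width: 0.0008
finger_force: 11.9
```

Call:
{"name": "carry_out", "arguments": {
  "increments": [
    [255,[0,0,0],0],
    [255,[0,0,0],0],
    [255,[0,0,0],0]
  ]
}}

```text
time: 9.4
tool_pos: [0.5325, -0.145, 0.0848]
ee_rot: [3.138, 0.002, 1.571]
wrist_force: [-7.6, 1.7, 23.9]
width: 0.0008
finger_force: 11.9
```

```bash
python3 -c "
from bench import robot
o=robot.get_obs();print(o['tool_pos'],o['wrist_force'])
print(robot.close_job())"
```

```text
[ 0.53251083 -0.14501057  0.08482957] [-7.62485392  1.71774203 23.92797156]
the job is handed in; nothing more can be done
None
```

I tipped the rocker fully on, pushed yellow fully in and am holding green fully down (about 24 N), in that order and without touching red or the loose items; the job was handed in at about 9.4 s and no verdict came back.

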